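# Pin the jig's swing arm shut

### The arm

A 7-joint arm with a two-finger parallel gripper is mounted at the origin on a cart in front of the work surface, level with it; the furniture and walls round the work are solid. World frame = base frame: x ahead of the robot, y to its left, z up, the work surface at z = 0. Lengths are in m, angles in rad, forces in N, time in s.
With the tool pointing down it reaches from about 0.425 to 0.875 m from the base axis. Payload 4.7 kg.
Tool frame: the origin (TCP) lies where the fingers leave the gripper's body, on its centre line; the fingertips stand 70 mm ahead of it and the grasp point (between the pads) lies 51 mm ahead of it; z points along the fingers, y is the line along which they close (so a half turn about z gives the same grasp; the last joint's range is limited). The gripper opens to 87 mm and grips with 3 to 60 N. Pads are 19 mm wide; open, the fingers measure 117 mm over their backs; the gripper's body (75 mm by 190 mm) begins 51 mm behind the grasp point.
Start: joints at [-1.288, 0.321, -0.07, 1.45, 0.023, 1.371, -0.057], TCP at [0.173, 0.627, 0.292] pointing down, gripper open.
Joint ranges: [-2.86, 2.86], [-0.3, 2.09], [-1.38, 1.24], [0.06, 2.45], [-1.56, 4.7], [0.09, 2.05], [-2.69, 2.69]. Speed limits (rad/s): [2.57, 2.57, 3.14, 3.14, 3.14, 3.14, 3.14].

### API

Orientations are given as [roll, pitch, yaw] about the fixed x, y, z axes, in that order (R = Rz(yaw) Ry(pitch) Rx(roll)).
In Python, from cell import * gives the robot as it stands. The module is installed in compiled form; this text tells all that it offers.
- The arm moves only by the shell command python3 -m creep 'ROWS' [FORCE]. ROWS is JSON, a list of rows, each a list of 3 entries, a list of its own where there are three numbers: the shift along the world's x, y, z in cm, then the turn about the world's z in rad, then the closure, from 0 (fully open) to 1 (shut). A call has 1 to 8 rows; each row is the pose to reach, as a shift and turn from the pose commanded when the call began; what a row does not reach only later rows make up. A row lasts 1/8 s, in which the tool goes at most 62.5 mm and 10.7 degrees, less where a joint would pass 70% of its speed; a pose out of reach is approached as far as the arm can. A call with a gripper value outside its range is refused whole. The fingers move at their own pace and stop on an object; FORCE is the grip in N (left out, the last holds). Time passes only in rows, so rows that repeat a pose let the fingers close. It gives the time, the measured TCP pose, the force, the opening and the grip force at its end, in the units of the state.
- read_state(): the state, without advancing time (a new reading comes with each control period).
- read_camera(name): name is "side" or "top"; returns (picture, depth): 420x560x3 uint8, red, green, blue; 420x560 float32, m along the optical axis (not along the pixel's ray), 0 where there is no reading.
- get_calibration(name): a dict with "mtx" (3x3 intrinsics, pixels), "eye" and "rotation" of the camera in the world. Camera axes: x right, y up, looking along -z (the intrinsics and any distortion apply to the point x, -y, -z); pixel columns grow to the right and rows downward; lengths in m; the calibration is good to about 2 mm. A picture is of the moment at which its call begins. get_calibration takes no time and is no camera call.
- hand_in(): hands the job in; it is judged then, once.
The state is a dict: "time": time; "q": joint angles; "qvel": joint speeds; "joint_efforts": joint torques, N m; "tcp_pos": TCP position; "tcp_rot": TCP orientation; "contact_force": force on the tool from outside, world axes, zero at the start; "torque": the same for the moment, N m; "gripper_width": finger opening in m; "gripper_force": force on a finger pad.
Only numpy, scipy, OpenCV 4.12 (cv2) and the standard library are available. Lean on these libraries where they do the work, as an engineer would, in place of code of your own. Each camera call takes 0.05 s, during which the arm holds its last target. There are 200 camera calls.

### The job

Close the holding jig on the bench: swing its wooden arm fully shut over the blank, so that the steel eye at its end lies in line between the bracket's two steel knuckles. Then take the longest of the three pins out of the drilled block and drop it upright through knuckle, eye and knuckle until its collar rests on the upper knuckle, and let go.

Things in the scene. Friction and masses are not known exactly. Their poses are not given: they have to be found in the camera images.
- swing_arm (a joint): Angle (rad) of the jig's wooden swing arm about its upright pivot: 0 = fully shut, at a hard stop, its eye in line with the knuckles; positive = open, free end swung away from the robot; range 0 to 0.7. Seen from above it closes anticlockwise. Stiff: it stays where it is left; about 2 N at the handle moves it.
- swing_knob (a point): Handle of the swing arm: upright wooden dowel, 22 mm in diameter, 70 to 122 mm above the bench. This point is on its axis, 100 mm above the bench and 85 mm from the pivot axis, about which it swings. The arm is a bar 30 mm wide and 18 mm thick, top 70 mm above the bench; its steel eye (26 mm hole) is 150 mm from the pivot.
- knuckle_hole (a point): Centre of the upper knuckle's 34 mm flared mouth, 88 mm above the bench. Bracket on the fixed jig: two upright steel tubes with 26 mm holes, one above the other (34-48 and 74-88 mm above the bench). z up; y along the 216 x 100 mm plywood base: from here the arm's pivot is 150 mm and the shut arm's handle 65 mm along -y.
- pin_grip (a point): Longest pin, 90 g, loose, upright in one of 3 holes (42 mm apart, any order) of a wooden block 130 x 44 x 26 mm, row roughly along x; the other pins are 35 and 40 mm lower. Steel shank 12 mm thick, 68 long, foot on the bench; collar 39 wide, 6 thick; wooden grip 26 wide, 44 tall. Point: centre of the grip, 96 mm above the foot, 28 above the collar's underside.

How it is judged:
On the way:
1. the arm is swung fully shut (value of joint swing_arm below 0.07 rad), for 0.2 s.
At the end, for the whole second after the job is handed in: The arm is within 0.07 rad of fully shut and the longest pin stands through both knuckles and the eye: upright within 10 degrees, its axis within 12 mm of the knuckles' axis, its collar within 6 mm of resting on the upper knuckle (value of joint swing_arm below 0.07 rad and horizontal distance between pin_grip and knuckle_hole below 0.012 m and z of pin_grip in the frame of knuckle_hole between 0.015 and 0.034 m and angle between pin_grip's own z axis and vertical below 0.18 rad); the robot touches nothing.
It also fails if it takes over 56 s, if anything falls off the work surface, if the arm or the gripper's body presses on something with over 40 N, if the wrist force passes 120 N, or if a joint passes its speed limit or range.

## Working session

There is one attempt and no reset: what is moved stays moved. The work goes in short steps, Python scripts to look and compute and a shell command to move; the robot and the scene stay as the last step left them, time stands still between calls to the robot, and variables do not carry over. Pictures are saved under pics/ and viewed, at most 10 in all, crops included, and the job is handed in when it is done.

```bash
mkdir -p pics; cat > h.py <<'E'
from cell import *
import numpy as np, cv2
def look(name,fn=None):
    p,d=read_camera(name)
    if fn: cv2.imwrite('pics/'+fn,p[:,:,::-1])
    np.savez('/tmp/'+name,p=p,d=d)
    return p,d
def cloud(name,d):
    c=get_calibration(name);K=np.array(c['mtx']);v,u=np.mgrid[:d.shape[0],:d.shape[1]]
    x=(u-K[0,2])/K[0,0]*d;y=(v-K[1,2])/K[1,1]*d
    P=np.stack([x,-y,-d],-1)@np.array(c['rotation']).T+np.array(c['eye'])
    P[d==0]=np.nan
    return P
E
python3 - <<'E'
from h import *
for n in('top','side'):
    look(n,n+'1.png');print(get_calibration(n))
s=read_state();print(s)
E
```

```text
{'mtx': array([[488.04808215,   0.        , 286.68984387],
       [  0.        , 488.04808215, 203.80487159],
       [  0.        ,   0.        ,   1.        ]]), 'eye': array([ 0.31199928, -0.31024058,  0.92321281]), 'rotation': array([ 0.151406  , -0.00545775, -1.54875219])}
{'mtx': array([[389.09895702,   0.        , 283.49219118],
       [  0.        , 389.09895702, 210.43264866],
       [  0.        ,   0.        ,   1.        ]]), 'eye': array([ 0.24523266, -1.08577977,  0.45792111]), 'rotation': array([ 1.10826137, -0.00456324, -0.23215652])}
{'time': 0.1, 'q': array([-1.28788968,  0.3217463 , -0.07006772,  1.45149984,  0.02261931,
        1.3708042 , -0.0568815 ]), 'qvel': array([ 7.24732610e-04, -1.02436831e-03,  1.53996175e-03, -3.33792273e-03,
       -1.69583004e-03, -7.98009463e-05,  4.35418255e-04]), 'joint_efforts': array([ 6.52625022e-05, -4.92569017e+01, -4.05430505e-01, -3.13403428e+01,
       -6.40499010e-02,  3.93344311e-02,  6.87605211e-05]), 'tcp_pos': array([0.17258867, 0.6262991 , 0.29129901]), 'tcp_rot': array([-3.13992522e+00,  1.15070119e-04,  2.87281900e+00]), 'contact_force': array([-0.19975615, -0.10403743,  0.14134318]), 'torque': array([ 0.00830294, -0.10799112, -0.01782344]), 'gripper_force': 0.0, 'gripper_width': 0.08701151963460126}
```

View pics/top1.png

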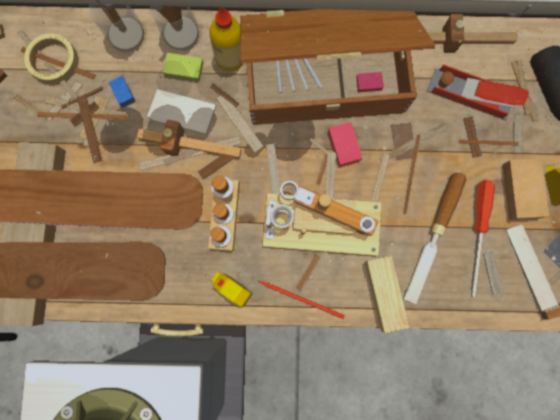

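View pics/side1.png

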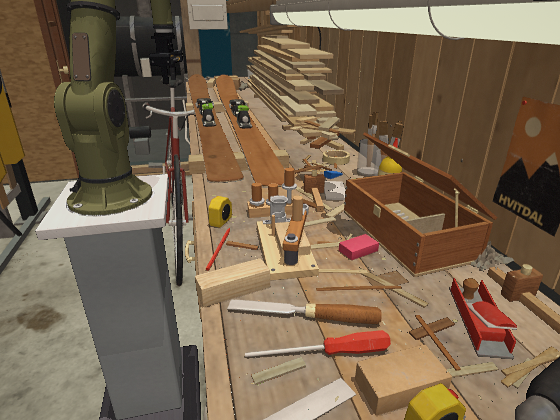

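The top view shows the knuckle at about (282,216), the eye at (290,190), the handle at (325,202) and the pivot at (367,223). The pins are at (222,186), (223,212) and (220,236). The side view shows the same jig around (285,230), with the pins behind it. Next I'll turn these into positions.

```bash
cat > h2.py <<'E'
from h import *
from scipy.spatial.transform import Rotation as R
def cloud(name,d):
    c=get_calibration(name);K=np.array(c['mtx']);v,u=np.mgrid[:d.shape[0],:d.shape[1]]
    P=np.stack([(u-K[0,2])/K[0,0]*d,-(v-K[1,2])/K[1,1]*d,-d],-1)@R.from_euler('xyz',c['rotation']).as_matrix().T+c['eye']
    P[d==0]=np.nan
    return P
E
python3 - <<'E'
from h2 import *
np.set_printoptions(precision=4,suppress=True)
f=np.load('/tmp/top.npz');P=cloud('top',f['d'])
def stat(n,u,v,r,lo,hi):
    Q=P[v-r:v+r+1,u-r:u+r+1].reshape(-1,3);Q=Q[(Q[:,2]>lo)&(Q[:,2]<hi)]
    m=(Q.min(0)+Q.max(0))/2 if len(Q) else 0
    print(n,len(Q),Q.mean(0) if len(Q) else 0,m,Q[:,2].max() if len(Q) else 0, np.ptp(Q,axis=0) if len(Q) else 0)
for n,u,v in(('pA',222,186),('pB',223,212),('pC',220,236)):
    z=np.nanmax(P[v-8:v+9,u-8:u+9,2]);stat(n,u,v,13,z-.008,z+.001)
stat('knuckle',282,216,15,.082,.094)
stat('knob',325,202,11,.115,.13)
stat('eye',290,190,14,.06,.08)
stat('pivot',367,223,12,.066,.09)
# side
f=np.load('/tmp/side.npz');P=cloud('side',f['d'])
print('side')
for n,lo,hi,c in(('pins',.08,.13,None),):
    m=(P[...,2]>.05)&(P[...,2]<.14)&(P[...,0]>.4)&(P[...,0]<.7)&(P[...,1]>-.5)&(P[...,1]<0)
    k,L,S,C=cv2.connectedComponentsWithStats(m.astype('uint8'))
    for i in range(1,k):
        if S[i,4]>25:
            Q=P[L==i];print(S[i],Q.min(0),Q.max(0))
p=cv2.imread('pics/top1.png')[150:270,190:400];cv2.imwrite('pics/topc.png',cv2.resize(p,None,fx=3.8,fy=3.8,interpolation=2))
E
```

```text
pA 179 [ 0.4695 -0.1969  0.1171] [ 0.4697 -0.1972  0.1165] 0.1204494127383865 [0.024  0.0236 0.0079]
pB 164 [ 0.4278 -0.1946  0.0771] [ 0.4279 -0.1947  0.077 ] 0.080758490117393 [0.0249 0.0232 0.0076]
pC 152 [ 0.3858 -0.192   0.0824] [ 0.3858 -0.1919  0.0838] 0.08779467880210978 [0.0229 0.0228 0.0079]
knuckle 301 [ 0.4203 -0.2985  0.0858] [ 0.4192 -0.3006  0.0874] 0.09264378171555065 [0.0406 0.0456 0.0105]
knob 129 [ 0.4426 -0.3744  0.121 ] [ 0.4427 -0.374   0.1202] 0.1251607964832644 [0.02 0.02 0.01]
eye 274 [ 0.4626 -0.3256  0.0699] [ 0.464  -0.3211  0.0679] 0.07556096695125902 [0.0423 0.0433 0.0153]
pivot 373 [ 0.4117 -0.4499  0.0718] [ 0.4122 -0.4524  0.0737] 0.08092019884586388 [0.0403 0.0397 0.0144]
side
[ 250  166   47   45 1170] [ 0.4001 -0.3235  0.0503] [ 0.4984 -0.0001  0.1188]
[305 170  19   8  83] [ 0.5436 -0.1079  0.0501] [ 0.6006 -0.0746  0.0674]
[ 345  176   69   71 1768] [ 0.6058 -0.4999  0.0502] [ 0.7    -0.2312  0.0961]
[285 196  24  56 780] [ 0.4002 -0.4746  0.0503] [ 0.4864 -0.3022  0.1223]
```

View pics/topc.png

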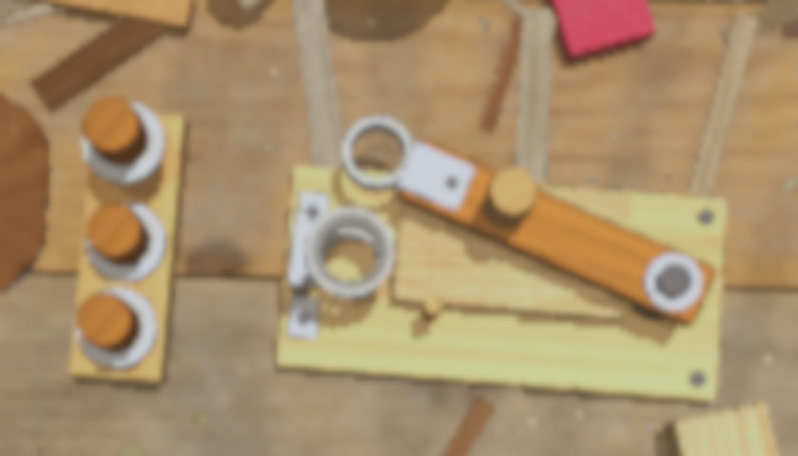

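The crop confirms the layout. The far pin (crop 112,125) is the tall one, with its top at about 0.118 m. Now I'll refine the positions and check that the transit path is clear.

```bash
python3 - <<'E'
from h2 import *
np.set_printoptions(precision=4,suppress=True,linewidth=200)
c=get_calibration('top');K=c['mtx'];M=R.from_euler('xyz',c['rotation']).as_matrix()
def ray(cx,cy,z):
    u=190+(cx+.5)/3.8-.5;v=150+(cy+.5)/3.8-.5
    d=M@[(u-K[0,2])/K[0,0],-(v-K[1,2])/K[1,1],-1];return c['eye']+d*(z-c['eye'][2])/d[2]
for n,a in dict(knuckle=(350,252,.088),pivot=(675,281,.078),knob=(513,190,.122),eye=(376,151,.07),pin=(112,122,.118),pincollar=(123,142,.074)).items():print(n,ray(*a))
f=np.load('/tmp/side.npz');P=cloud('side',f['d']).reshape(-1,3)
f=np.load('/tmp/top.npz');P=np.r_[P,cloud('top',f['d']).reshape(-1,3)];P=P[~np.isnan(P[:,0])]
xe=np.arange(.2,1.01,.1)
for y in np.arange(.8,-.61,-.1):
    print('%.1f'%y,[ '%.2f'%max(P[(abs(P[:,1]-y)<.05)&(P[:,0]>=x)&(P[:,0]<x+.1)&(P[:,2]<1)][:,2],default=-9) for x in xe])
E
```

```text
knuckle [ 0.4181 -0.3039  0.088 ]
pivot [ 0.4094 -0.4532  0.078 ]
knob [ 0.4428 -0.3749  0.122 ]
eye [ 0.4683 -0.3148  0.07  ]
pin [ 0.4698 -0.1976  0.118 ]
pincollar [ 0.4691 -0.197   0.074 ]
0.8 ['0.11', '0.12', '0.11', '0.00', '0.52', '0.42', '0.42', '-9.00', '-9.00']
0.7 ['0.33', '0.13', '0.13', '0.06', '0.52', '0.43', '0.42', '-9.00', '-9.00']
0.6 ['0.51', '0.13', '0.13', '0.50', '0.52', '0.33', '0.42', '-9.00', '-9.00']
0.5 ['0.10', '0.15', '0.14', '0.50', '0.51', '0.33', '0.41', '-9.00', '-9.00']
0.4 ['0.06', '0.14', '0.14', '0.49', '0.51', '0.33', '0.42', '-9.00', '-9.00']
0.3 ['0.06', '0.06', '0.06', '0.49', '0.51', '0.21', '0.42', '-9.00', '-9.00']
0.2 ['0.06', '0.06', '0.06', '0.50', '0.50', '0.08', '0.42', '-9.00', '-9.00']
0.1 ['0.06', '0.06', '0.06', '0.49', '0.50', '0.11', '0.42', '-9.00', '-9.00']
0.0 ['0.06', '0.06', '0.06', '0.50', '0.45', '0.19', '0.42', '-9.00', '-9.00']
-0.1 ['0.07', '0.07', '0.06', '0.49', '0.45', '0.19', '0.42', '-9.00', '-9.00']
-0.2 ['0.07', '0.09', '0.12', '0.49', '0.45', '0.18', '0.42', '-9.00', '-9.00']
-0.3 ['0.04', '0.09', '0.09', '0.49', '0.45', '0.18', '0.42', '-9.00', '-9.00']
-0.4 ['0.01', '0.08', '0.13', '0.49', '0.45', '0.19', '0.42', '-9.00', '-9.00']
-0.5 ['0.04', '0.07', '0.08', '0.50', '0.45', '0.19', '0.42', '-9.00', '-9.00']
-0.6 ['0.01', '0.02', '0.03', '0.50', '0.45', '0.07', '0.28', '-9.00', '-9.00']
```

```bash
python3 - <<'E'
from h2 import *
f=np.load('/tmp/side.npz');S=cloud('side',f['d']);f=np.load('/tmp/top.npz');T=cloud('top',f['d'])
for n,P in(('side',S),('top',T)):
    Q=P.reshape(-1,3);Q=Q[(Q[:,2]>.2)&(Q[:,0]>.3)&(Q[:,0]<.8)&(Q[:,1]<1)&(Q[:,1]>-.7)]
    for a in np.arange(.3,.8,.05):
        q=Q[(Q[:,0]>=a)&(Q[:,0]<a+.05)]
        if len(q):print(n,'%.2f'%a,len(q),q.min(0).round(3),q.max(0).round(3),np.percentile(q[:,2],[1,10,50,90]).round(3))
Q=S;m=(Q[...,2]>.3)&(Q[...,0]>.5)&(Q[...,0]<.65)&(Q[...,1]<.5)&(Q[...,1]>-.7)
v,u=np.nonzero(m);print(u.min(),u.max(),v.min(),v.max(),len(u))
E
```

```text
side 0.55 6071 [ 0.577 -0.7    0.431] [0.6   0.568 0.497] [0.447 0.45  0.465 0.481]
side 0.60 2516 [ 0.6   -0.7    0.201] [0.65  1.    0.527] [0.208 0.433 0.441 0.493]
side 0.65 1732 [ 0.65  -0.537  0.2  ] [0.7   0.998 0.425] [0.201 0.206 0.264 0.352]
side 0.70 658 [0.7   0.347 0.2  ] [0.75  0.999 0.425] [0.201 0.212 0.287 0.352]
side 0.75 565 [0.75  0.346 0.201] [0.8   0.987 0.353] [0.202 0.212 0.277 0.341]
top 0.55 4616 [ 0.576 -0.577  0.444] [ 0.595 -0.022  0.498] [0.464 0.474 0.48  0.49 ]
top 0.60 200 [ 0.642 -0.375  0.203] [ 0.65  -0.234  0.217] [0.204 0.206 0.209 0.212]
top 0.65 1705 [ 0.65  -0.537  0.2  ] [ 0.691 -0.233  0.217] [0.2   0.202 0.208 0.212]
273 543 0 43 8151
```

```bash
python3 -m creep '[[[4,-4.6,0],0.07,1],[[8,-9.2,0],0.14,1],[[12,-13.8,0],0.2,1],[[16,-18.4,0],0.268,1],[[18.5,-24,0],0.268,1],[[21,-29.5,0],0.268,1],[[23.5,-35,0],0.268,1],[[26,-40.5,0],0.268,1]]' 10
```

```text
time: 1.1
tcp_pos: [0.433, 0.2196, 0.2921]
tcp_rot: [3.141, -0.0, 3.141]
contact_force: [0.5, 0.5, 0.4]
gripper_width: 0.0149
gripper_force: 0.0
```

```bash
python3 -m creep '[[[1,-6,0],0,1],[[2,-12,0],0,1],[[3,-18,0],0,1],[[3,-24,0],0,1],[[3,-30,0],0,1],[[3,-36,0],0,1],[[3,-42,0],0,1],[[3,-48,0],0,1]]'
```

```text
time: 2.1
tcp_pos: [0.4622, -0.2599, 0.2923]
tcp_rot: [3.141, 0.001, 3.141]
contact_force: [0.5, -0.2, 0.7]
gripper_width: 0.0006
gripper_force: 0.0
```

```bash
python3 -m creep '[[[1.5,-6,0],0,1],[[1.9,-11.5,0],0,1],[[1.9,-11.5,-3],0,1],[[1.9,-11.5,-3],0,1]]'
```

```text
time: 2.6
tcp_pos: [0.4804, -0.3727, 0.2596]
tcp_rot: [3.139, -0.005, 3.14]
contact_force: [0.3, 1.7, 0.6]
gripper_width: 0.0003
gripper_force: 0.0
```

```bash
python3 -m creep '[[[0,0,-5.5],0,1],[[0,0,-10.7],0,1],[[0,0,-10.7],0,1],[[-1.5,0.2,-10.7],0,1],[[-2.3,0.3,-10.7],0,1],[[-3.1,0.4,-10.7],0,1],[[-3.9,0.5,-10.7],0,1],[[-3.9,0.5,-10.7],0,1]]'
```

```text
time: 3.6
tcp_pos: [0.4418, -0.3683, 0.1558]
tcp_rot: [3.141, 0.0, 3.14]
contact_force: [1.1, 0.6, 1.2]
gripper_width: 0.0005
gripper_force: 0.9
```

```bash
python3 -m creep '[[[-0.2,0,0],0,1],[[-0.4,0,0],0,1],[[-0.6,0,0],0,1],[[-0.6,0,0],0,1]]'; python3 -m creep '[[[-0.15,0,0],0,1],[[-0.3,0,0],0,1],[[-0.3,0,0],0,1]]'
```

```text
time: 4.1
tcp_pos: [0.4363, -0.3679, 0.1549]
tcp_rot: [3.14, -0.001, 3.141]
contact_force: [2.5, 2.3, 1.0]
gripper_width: 0.0004
gripper_force: 1.6
time: 4.47
tcp_pos: [0.4349, -0.3676, 0.155]
tcp_rot: [3.141, 0.002, -3.141]
contact_force: [5.4, 2.8, -1.9]
gripper_width: 0.0004
gripper_force: 3.6
```

```bash
python3 -m creep '[[[-0.15,0,0],0,1],[[-0.3,0,0],0,1],[[-0.3,0,0],0,1]]'; python3 -m creep '[[[-0.15,0,0],0,1],[[-0.3,0,0],0,1],[[-0.3,0,0],0,1]]'
```

```text
time: 4.85
tcp_pos: [0.4345, -0.3675, 0.1552]
tcp_rot: [-3.14, 0.007, -3.14]
contact_force: [12.2, 1.1, -7.8]
gripper_width: 0.0005
gripper_force: 6.9
time: 5.22
tcp_pos: [0.4342, -0.3674, 0.1553]
tcp_rot: [-3.138, 0.011, -3.139]
contact_force: [20.0, -0.7, -13.9]
gripper_width: 0.0001
gripper_force: 10.3
```

```bash
python3 -m creep '[[[2,0,0],0,1],[[2.5,0,5],0,1],[[2.5,0,11],0,0.4],[[3,5.5,11],0,0.4],[[3.5,11,11],0,0.4],[[4,17.1,11],0,0.4],[[4,17.1,11],0,0.4],[[4,17.1,11],0,0.4]]'; python3 - <<'E'
from h2 import *
p,d=look('top');look('side','side2.png')
cv2.imwrite('pics/top2.png',cv2.resize(p[150:270,190:400,::-1],None,fx=3.8,fy=3.8,interpolation=2))
E
```

```text
time: 6.22
tcp_pos: [0.467, -0.1989, 0.2652]
tcp_rot: [-3.14, -0.0, 3.14]
contact_force: [-0.8, 0.3, 0.1]
gripper_width: 0.0495
gripper_force: 0.0
```

View pics/top2.png

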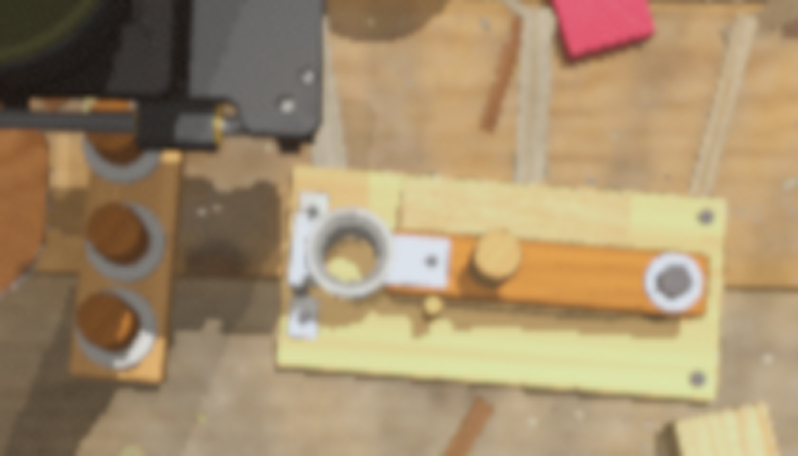

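The top view shows the arm shut against its stop peg at crop (432,306), with the eye hidden under the upper knuckle at (350,252). Next I'll descend on the tall pin.

```bash
python3 -m creep '[[[0.25,0.15,0],0,0.4],[[0.25,0.15,-4],0,0.4],[[0.25,0.15,-8],0,0.4],[[0.25,0.15,-11.4],0,0.4],[[0.25,0.15,-11.4],0,0.4]]' ; python3 -m creep '[[[0,0,0],0,0.8],[[0,0,0],0,1],[[0,0,0],0,1],[[0,0,0],0,1]]' 25
```

```text
time: 6.95
tcp_pos: [0.4682, -0.1963, 0.1491]
tcp_rot: [-3.141, -0.006, 3.139]
contact_force: [0.3, 0.2, 0.3]
gripper_width: 0.0525
gripper_force: 0.0
time: 7.45
tcp_pos: [0.4707, -0.1959, 0.1521]
tcp_rot: [3.141, 0.002, 3.141]
contact_force: [0.1, 1.1, 3.5]
gripper_width: 0.0254
gripper_force: 25.0
```

```bash
python3 -m creep '[[[0,0,3],0,1],[[0,0,7],0,1],[[0,0,11],0,1],[[-2.5,-5.3,11],0,1],[[-5.15,-10.6,11],0,1],[[-5.15,-10.6,11],0,1],[[-5.15,-10.6,11],0,1]]'; python3 - <<'E'
from h2 import *
p,d=look('top');s,e=look('side')
a=cv2.resize(p[130:290,200:360,::-1],(400,400),interpolation=2);b=cv2.resize(s[140:280,220:360,::-1],(400,400),interpolation=2)
cv2.imwrite('pics/c3.png',np.hstack([a,b]))
E
```

```text
time: 8.32
tcp_pos: [0.4186, -0.3015, 0.2612]
tcp_rot: [3.141, 0.0, 3.14]
contact_force: [0.2, 0.8, -1.1]
gripper_width: 0.0254
gripper_force: 25.0
```

View pics/c3.png

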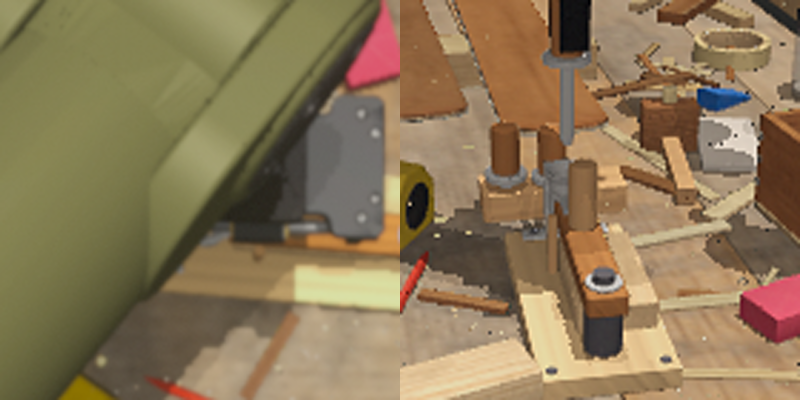

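Right half: the pin hangs upright with its foot at crop (567,143), above the knuckle at about (557,165), which the handle partly hides. I'll measure the shank and the knuckle from the side depth.

```bash
python3 - <<'E'
from h2 import *
np.set_printoptions(precision=4,suppress=True)
d=np.load('/tmp/side.npz')['d'];P=cloud('side',d)
c=get_calibration('side');K=c['mtx'];M=R.from_euler('xyz',c['rotation']).as_matrix()
def proj(X):
    q=M.T@(np.array(X)-c['eye']);return np.array([K[0,2]+K[0,0]*q[0]/-q[2],K[1,2]-K[1,1]*q[1]/-q[2]])
S=1/2.857
for X in([.4186,-.3015,.112],[.4186,-.3015,.17],[.4185,-.303,.088],[.414,-.368,.122],[.4094,-.4532,.08]):
    u=proj(X);print(X,u,'crop',(u-[220,140])/S+[400,0])
m=(P[...,1]<-.25)&(P[...,1]>-.36)&(P[...,0]>.38)&(P[...,0]<.46)
for lo,hi in((.12,.165),(.12,.14),(.15,.165),(.074,.09)):
    mm=m&(P[...,2]>lo)&(P[...,2]<hi);v,u=np.nonzero(mm);Q=P[mm]
    print(lo,len(Q),np.median(Q,0),Q.min(0),Q.max(0))
    for r in np.unique(v)[::3]:print(r,u[v==r].min(),u[v==r].max(),end=' | ')
    print()
E
```

```text
[0.4186, -0.3015, 0.112] [277.5619 188.6627] crop [564.4543 139.0293]
[0.4186, -0.3015, 0.17] [277.5023 164.1586] crop [564.284  69.021]
[0.4185, -0.303, 0.088] [277.6859 198.6566] crop [564.8086 167.582 ]
[0.414, -0.368, 0.122] [282.3209 196.7847] crop [578.0509 162.2339]
[0.4094, -0.4532, 0.08] [289.9462 234.5594] crop [599.8364 270.1562]
0.12 97 [ 0.419  -0.3042  0.143 ] [ 0.4109 -0.36    0.1205] [ 0.4242 -0.2999  0.1645]
167 276 280 | 170 276 280 | 173 276 280 | 176 276 280 | 179 276 280 | 182 276 280 | 185 276 280 | 
0.12 43 [ 0.4189 -0.3046  0.1295] [ 0.4109 -0.36    0.1205] [ 0.4239 -0.2999  0.1393]
178 276 280 | 181 276 280 | 184 276 280 | 196 280 280 | 
0.15 32 [ 0.419  -0.3035  0.1577] [ 0.415  -0.3086  0.1502] [ 0.4242 -0.3011  0.1645]
167 276 280 | 170 276 280 | 173 277 279 | 
0.074 86 [ 0.4119 -0.2948  0.083 ] [ 0.4003 -0.3215  0.0744] [ 0.4258 -0.2766  0.0882]
196 272 279 | 199 270 278 | 202 272 277 | 205 272 278 |
```

```bash
python3 -m creep '[[[0,0,-2],0,1],[[0,0,-4],0,1],[[0,0,-5],0,1],[[0,0,-5],0,1]]'; python3 -m creep '[[[0,0,-1.2],0,1],[[0,0,-2.4],0,1],[[0,0,-3.6],0,1],[[0,0,-3.6],0,1],[[0,0,-3.6],0,1]]'
```

```text
time: 8.93
tcp_pos: [0.4188, -0.301, 0.2108]
tcp_rot: [3.141, -0.001, -3.141]
contact_force: [0.6, -0.7, -0.5]
gripper_width: 0.0251
gripper_force: 25.0
time: 9.55
tcp_pos: [0.4187, -0.302, 0.1754]
tcp_rot: [-3.141, 0.0, 3.141]
contact_force: [-0.6, 0.2, -0.2]
gripper_width: 0.0254
gripper_force: 25.0
```

```bash
python3 -m creep '[[[0,0,-0.3],0,1],[[0,0,-0.3],0,1],[[0,0,-0.3],0,0.7],[[0,0,-0.3],0,0.5],[[0,0,-0.3],0,0.45],[[0,0,-0.3],0,0.45],[[0,0,-0.3],0,0.45]]'; python3 -m creep '[[[0,0,2],0,0.45],[[0,0,5],0,0.45],[[0,0,9],0,0.45],[[0,6,10],0,0.45],[[0,12,10],0,0.45],[[0,18,10],0,0.45],[[0,24,10],0,0.45],[[0,24,10],0,0.45]]'; python3 - <<'E'
from h2 import *
np.set_printoptions(precision=4,suppress=True)
p,d=look('top');s,e=look('side')
a=cv2.resize(p[130:290,200:360,::-1],(400,400),interpolation=2);b=cv2.resize(s[140:280,220:360,::-1],(400,400),interpolation=2)
cv2.imwrite('pics/c4.png',np.hstack([a,b]))
P=cloud('top',d);P=P[195:230,265:300].reshape(-1,3)
for lo,hi in((.128,.15),(.085,.1)):
    Q=P[(P[:,2]>lo)&(P[:,2]<hi)];print(len(Q),np.median(Q,0),(Q.min(0)+Q.max(0))/2,Q.max(0))
E
```

```text
time: 10.42
tcp_pos: [0.4187, -0.3019, 0.1723]
tcp_rot: [3.142, 0.0, 3.141]
contact_force: [-0.6, 1.1, 0.7]
gripper_width: 0.047
gripper_force: 0.0
time: 11.42
tcp_pos: [0.4185, -0.0574, 0.2722]
tcp_rot: [3.141, -0.0, -3.134]
contact_force: [-0.0, -0.1, -0.2]
gripper_width: 0.0478
gripper_force: 0.0
194 [ 0.4176 -0.3029  0.1372] [ 0.4179 -0.3029  0.1362] [ 0.4303 -0.2914  0.1405]
220 [ 0.4123 -0.3047  0.0931] [ 0.4191 -0.3002  0.0924] [ 0.4395 -0.2769  0.0997]
```

View pics/c4.png

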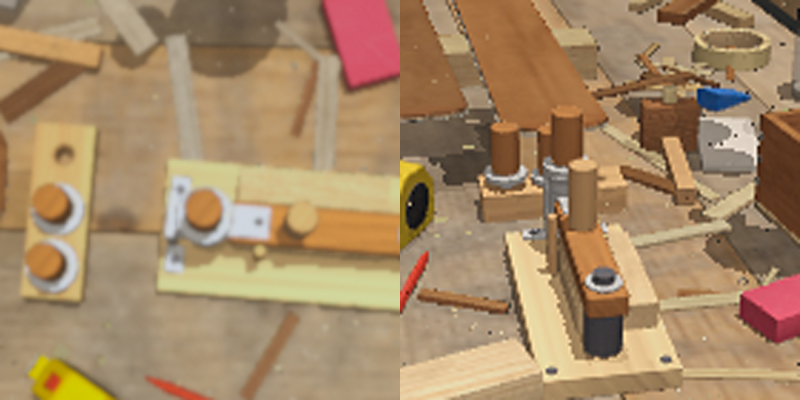

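The pin stands upright in the knuckle at left crop (205,210). Its top is at 0.138 m, which means the collar is seated. The arm is shut and the robot is clear.

```bash
python3 -c "
from cell import *
print(hand_in())"
```

```text
the job is handed in; nothing more can be done
None
```

The jig arm is swung shut, the longest pin is seated upright through both knuckles and the eye with its collar on the upper knuckle, and the job was handed in at about 11.5 s; no verdict was returned.

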